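# Unhitch the trailer tongue and hold it up off the ball

### The job

Uncouple the trailer tongue on the fitting jig so that the ball can be inspected: pull the spring latch's upright handle sideways, away from the coupler, until the latch is out from under the ball, then, keeping it pulled until the ball is free, swing the tongue up on its pivot bolt and hold it with the coupler about 100 mm above where it sat. Do not force it up against a closed latch or let it drop back on the ball, and leave the saw, battery, tin and spanner lying where they are. Finish while holding the tongue up still: do not put it down or let go.

Things in the scene. Friction and masses are not known exactly. Their poses are not given: they have to be found in the camera images.
- handle (a point): Centre of the latch handle's upright rubber sleeve: flat-sided, 16 mm thick (x), 24 wide (y), 52 tall (z). With the latch closed it is 92 mm out in x from the tongue's centre plane, 40 mm above ball height and 11 mm above the coupler's top, 48 mm free towards the coupler. Axes: x = pull direction, level, away from the coupler; y = along the tongue to the pivot; z up; it tilts with the tongue.
- latch (a joint): How far the spring latch is pulled out (m): 0 closed, 0.018 at its stop. Its nose lies under the ball when closed and is clear from 0.012 on. The spring pulls back with 6 N (closed) to 13 N (fully out); let go, it snaps shut. The handle is on the outer end of the latch pin and slides only along the handle's x axis relative to the tongue.
- ball_centre (a point): Centre of the steel 50 mm hitch ball, 106 mm above the table, on a ball mount pinned in a square receiver. Fixed to the jig, a steel plate fastened to the table in another position and turn each time. Axes: x = the latch's pull direction, y towards the tongue's pivot, z up.
- ball: The hitch ball with its neck, the same point and axes as ball_centre. Fixed.
- socket (a point): Point of the coupler that coincides with the ball's centre while hitched; moves with the tongue. The coupler's dome reaches 29 mm above it and 36 to 41 mm around it; its lower rim is 23 mm below it, so the coupler is clear of the ball once it is 50 mm up.
- tongue: Tongue stub: 50 mm square tube with a pressed metal coupler cupped over the ball and the latch on the coupler's side. Origin on the pivot bolt, level with the ball and 300 mm from it along y. It swings only about the bolt (its x axis), from lying on the ball to 0.7 rad up, almost without friction; it falls back if not held. Lifting at the coupler takes about 5 to 8 N.
- saw: Bystander: a cordless reciprocating saw lying on its side, about 585 mm long with its blade, 82 mm high; origin under the middle of its housing.
- battery: Bystander: black battery pack of the saw, 115 x 76 x 62 mm high; origin under its centre.
- tin: Bystander: closed metal grease tin, 76 mm across, 72 mm high; origin under its centre.
- spanner: Bystander: 160 mm spanner lying on the jig's 12 mm thick plate beside the tongue; origin under its middle.

How it is judged:
On the way, in this order (a step that is already met when the one before it is completed fails the run):
1. the latch is pulled at least 12 mm out while the coupler still sits on the ball (value of joint latch above 0.012 m and z of socket in the frame of ball_centre below 0.012 m), for 0.1 s.
2. the coupler is lifted clear of the ball, at least 60 mm up, held by the gripper (z of socket in the frame of ball_centre above 0.06 m and contact force between the fingers and tongue above 1 N), for 0.2 s.
At the end, for the whole second after the job is handed in: The coupler is held 75 to 135 mm above where it sat, still (under 0.1 rad/s), gripped or carried by the robot's fingers (over 1 N on the tongue or its latch) and not touching the ball; saw, battery, tin and spanner are within 30 mm of where they lay (z of socket in the frame of ball_centre between 0.075 and 0.135 m and contact force between the fingers and tongue above 1 N and contact force between tongue and ball below 0.2 N and angular speed of tongue below 0.1 rad/s and distance of each of saw, battery, tin, spanner from where it was at the start of the episode below 0.03 m); the arm keeps its last pose, push and grip.
It fails at once if the tongue is wrenched up against the closed latch, pressed hard or dropped on the ball (over 60 N between tongue or latch and ball) (contact force between tongue and ball above 60 N).
It fails at once if a bystander is knocked more than 30 mm away (distance of any of saw, battery, tin, spanner from where it was at the start of the episode above 0.03 m).
It also fails if it takes over 32 s, if anything falls off the work surface, if the arm or the gripper's body presses on something with over 40 N, if the wrist force passes 120 N, or if a joint passes its speed limit or range.

### The arm

A 6-joint arm with a two-finger parallel gripper is mounted at the origin on the work surface. World frame = base frame: x ahead of the robot, y to its left, z up, the work surface at z = 0. Lengths are in m, angles in rad, forces in N, time in s.
With the tool pointing down it reaches from about 0.3 to 0.875 m from the base axis. Payload 6.4 kg.
Tool frame: the origin (TCP) lies at the centre of the arm's flange, where the gripper is bolted on; the fingertips stand 173 mm ahead of it and the grasp point (between the pads) lies 155 mm ahead of it; z points along the fingers, y is the line along which they close (so a half turn about z gives the same grasp; the last joint's range is limited). The gripper opens to 85 mm and grips with 20 to 120 N. Pads are 22 mm wide; open, the fingers measure 114 mm over their backs; the gripper's body (76 mm by 85 mm) begins 54 mm behind the grasp point. The pads swing forward as they close: fully open they stand 13 mm farther back than shut.
Start: joints at [-1.502, 0.181, 1.607, -0, 1.354, -0.206], TCP at [0.156, -0.553, 0.405] pointing down, gripper open.
Joint ranges: [-2.99, 2.99], [-0.89, 2.07], [0.3, 2.58], [-1.14, 4.28], [0, 2.63], [-3.12, 3.12]. Speed limits (rad/s): [2.57, 2.57, 3.01, 3.14, 3.14, 3.14].

### API

Orientations are given as a unit quaternion [w, x, y, z].
In Python, from bench import get_obs, camera, get_calibration, hand_in gives the robot as it stands. The module is installed in compiled form; this text tells all that it offers.
- The arm moves only by the tool drive_tool, never from a script. Its argument "increments" is a list of rows, each a list of 2 entries, a list of its own where there are three numbers: the shift along the tool's x, y, z normalised to -1 to 1, where 1 is 250 mm, then the turn about the tool's z normalised to -1 to 1, where 1 is 90 degrees. A call has exactly 8 rows; each row is the pose to reach, as a shift and turn from the pose commanded when the call began, along the tool's axes at that moment; what a row does not reach only later rows make up. A row lasts 1/8 s, in which the tool goes at most 62.5 mm and 10.7 degrees, less where a joint would pass 70% of its speed; a pose out of reach is approached as far as the arm can. A call with a number of a shift or a turn outside -1 to 1 is refused whole. A call with a gripper value outside its range is refused whole. "claw" is the closure, from 0 (fully open) to 1 (shut), set as the call begins (left out, the last holds). The fingers move at their own pace and stop on an object; the grip force is fixed at half the most. Time passes only in rows, so rows that repeat a pose let the fingers close, or fill a call up. It gives the time, the measured TCP pose, the force and the opening at its end, in the units of the state.
- get_obs(): the state, without advancing time (a new reading comes with each control period).
- camera(name): name is "scene" or "top" or "wrist"; returns the picture (420x560x3 uint8, blue, green, red); there is no depth.
- get_calibration(name): a dict with "K" (3x3 intrinsics, pixels), "origin" and "orientation" of the camera in the world. Camera axes: x right, y down, z forward; pixel columns grow to the right and rows downward; lengths in m; the calibration is good to about 2 mm. The wrist camera is an equidistant fisheye: a pixel r from the principal point sees the ray r / f radians off the axis. A picture is of the moment at which its call begins: read the wrist's pose just before it. get_calibration takes no time and is no camera call; for the wrist camera it gives the pose at the moment of the call.
- hand_in(): hands the job in, once; it reports no verdict.
The state is a dict: "time_s": time; "q": joint angles; "dq": joint speeds; "joint_efforts": joint torques, N m; "eef_pos": TCP position; "eef_rot": TCP orientation; "wrist_force": force on the tool from outside, world axes, zero at the start; "torque": the same for the moment, N m; "opening": opening from 0.0 (shut) to 1.0 (fully open).
Only numpy, scipy, OpenCV 4.12 (cv2) and the standard library are available. Lean on these libraries where they do the work, as an engineer would, in place of code of your own. Each camera call takes 0.05 s, during which the arm holds its last target. There are 200 camera calls.

## Working session

There is one attempt and no reset: what is moved stays moved. The work goes in short steps, Python scripts to look and compute and a tool call to move; the robot and the scene stay as the last step left them, time stands still between calls to the robot, and variables do not carry over. Pictures are saved under pics/ and viewed, on a budget of 10 in all, crops included, one or two more only if the job needs it, and the job is handed in when it is done.

Besides the shell and the picture viewer there is one more tool, called after "Emit:" as a command line: name --argument value ..., lists and objects as JSON in quotes. drive_tool: Moves the arm, as the interface text tells. Its arguments: {"type":"object","properties":{"increments":{"type":"array","items":{"type":"array"}},"claw":{"type":"number"}},"required":["increments"]}

```bash
mkdir -p pics
python3 - <<'E'
from bench import *
import cv2
for n in("scene","top"):
    im=camera(n); cv2.imwrite(f"pics/{n}0.png",im); c=get_calibration(n); print(n,c)
o=get_obs();print(o)
E
```

```text
scene {'K': array([[437.76850717,   0.        , 285.81900955],
       [  0.        , 437.76850717, 204.16236382],
       [  0.        ,   0.        ,   1.        ]]), 'origin': array([ 0.99131831, -0.77354859,  0.63360938]), 'orientation': array([-0.45381944,  0.85366221,  0.22940937, -0.11260589])}
top {'K': array([[529.07298731,   0.        , 278.0847356 ],
       [  0.        , 529.07298731, 217.69961099],
       [  0.        ,   0.        ,   1.        ]]), 'origin': array([ 0.43980812, -0.06415991,  1.51147243]), 'orientation': array([ 0.04324156, -0.69945344,  0.71164827, -0.04951554])}
{'time_s': 0.1, 'q': array([-1.50232245e+00,  1.81490281e-01,  1.60793364e+00,  3.60982797e-06,
        1.35381338e+00, -2.06280369e-01]), 'dq': array([-0.00014339, -0.00112595, -0.00238683, -0.00011999, -0.00134996,
       -0.00054816]), 'joint_efforts': array([ 7.08647294e-04, -4.45875800e+01, -3.52238667e+01, -2.63011325e-04,
        4.12876136e-03,  2.51449387e-05]), 'eef_pos': array([ 0.15601521, -0.55318434,  0.4038484 ]), 'eef_rot': array([-8.20253684e-04,  9.90578312e-01,  1.36944993e-01,  5.83742154e-05]), 'wrist_force': array([0.15969189, 0.26824226, 0.39440767]), 'torque': array([ 0.05461472, -0.00945087, -0.00776254]), 'opening': 1.002088035115181}
```

View pics/scene0.png

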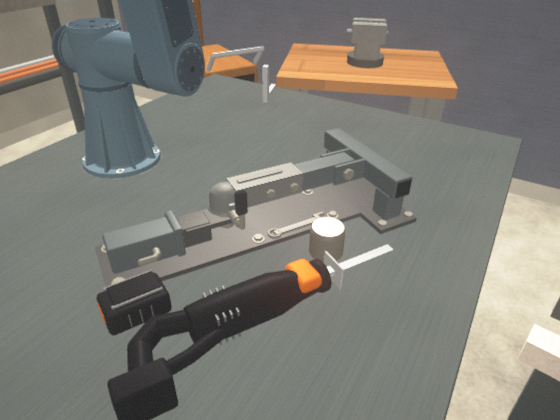

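View pics/top0.png

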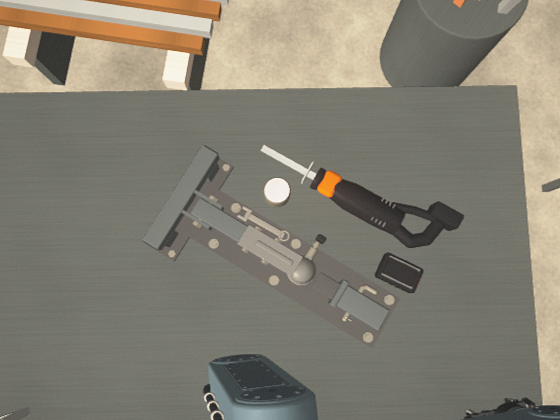

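Scene view: coupler dome at about (222,197), handle at (241,202). Top view: dome at (302,270), handle at (320,239), and the tongue runs up-left to a pivot near (195,205). I'll turn these into world positions.

```bash
cat > h.py <<'E'
from bench import *
import numpy as np
from scipy.spatial.transform import Rotation as R
def rot(q): return R.from_quat(np.r_[q[1:],q[0]]).as_matrix()
def ray(n,p):
    c=get_calibration(n); d=rot(c["orientation"])@np.linalg.inv(c["K"])@[*p,1]
    return np.array(c["origin"]),d
def atz(n,p,z):
    o,d=ray(n,p); return (o+d*(z-o[2])/d[2]).round(4)
E
python3 - <<'E'
from h import *
import cv2
print("handle top",atz("top",(320,238),.172),"scene c",atz("scene",(241,202),.146))
print("dome",atz("top",(302,270),.125),"beam ends",atz("top",(207,148),.14),atz("top",(151,243),.14))
print("tube",atz("top",(247,236),.131), atz("top",(195,206),.131))
print(rot(get_obs()["eef_rot"]).round(3))
a=cv2.resize(cv2.imread("pics/top0.png")[190:300,250:350],None,fx=5,fy=5,interpolation=2)
b=cv2.resize(cv2.imread("pics/scene0.png")[160:250,190:290],None,fx=6,fy=6,interpolation=2)[:550]
a=a[:540];b=b[:540,:300]
cv2.imwrite("pics/c.png",np.hstack([a,b]))
E
```

```text
handle top [ 0.5627 -0.1833  0.172 ] scene c [ 0.5641 -0.1861  0.146 ]
dome [ 0.484  -0.1381  0.125 ] beam ends [0.8108 0.1076 0.14  ] [0.5601 0.2528 0.14  ]
tube [0.575  0.0042 0.131 ] [0.6567 0.1404 0.131 ]
[[ 0.962  0.271 -0.   ]
 [ 0.271 -0.962  0.002]
 [ 0.    -0.002 -1.   ]]
```

View pics/c.png

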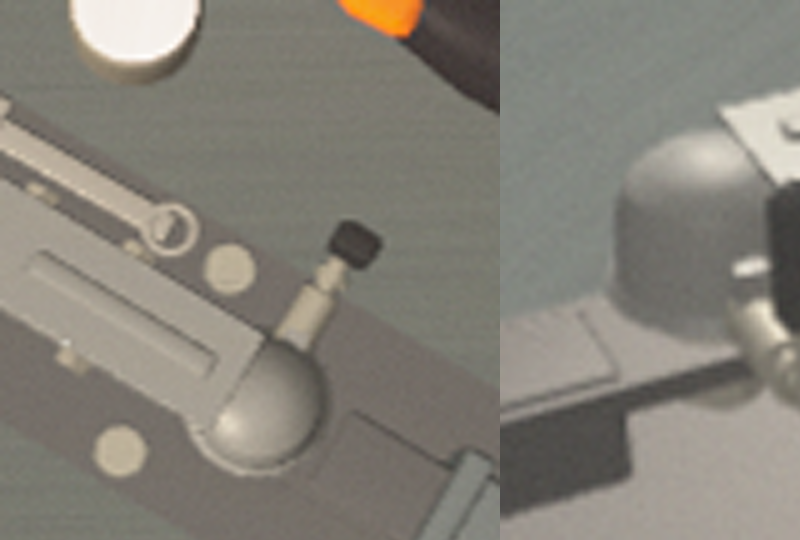

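Both views put the handle at about (0.563, -0.185). Its distance from the dome is 91 mm (92 expected), and the pull direction is about -30°. Moving above it now.

Emit:
drive_tool --increments '[[[0.12, -0.06, 0], -0.06], [[0.26, -0.13, 0], -0.12], [[0.4, -0.2, 0], -0.18], [[0.54, -0.27, 0], -0.25], [[0.68, -0.34, 0], -0.31], [[0.82, -0.41, 0], -0.37], [[0.93, -0.46, 0], -0.44], [[0.98, -0.487, 0], -0.489]]' --claw 0.25

```text
time_s: 1.1
eef_pos: [0.3598, -0.3684, 0.4043]
eef_rot: [-0.0, 0.866, 0.5, 0.0]
wrist_force: [0.6, -0.0, -0.1]
opening: 0.751
```

```bash
cat >> h.py <<'E'
def goto(p,yawy=None):
    o=get_obs(); M=rot(o["eef_rot"]); d=M.T@(np.array(p)-o["eef_pos"])
    print("t",o["time_s"],"pos",o["eef_pos"].round(4),"yaw of tool y",np.degrees(np.arctan2(M[1,1],M[0,1])).round(2),"shift",(d/.25).round(3),"F",o["wrist_force"].round(1),"open",round(o["opening"],3),"q6",o["q"][5].round(2))
E
python3 - <<'E'
from h import *
goto([.563,-.185,.405])
E
```

```text
t 1.1 pos [ 0.3598 -0.3684  0.4043] yaw of tool y -29.98 shift [ 1.042  0.337 -0.002] F [ 0.6 -0.  -0.1] open 0.751 q6 -0.5
```

Emit:
drive_tool --increments '[[[0.13, 0.04, 0], 0], [[0.28, 0.09, 0], 0], [[0.43, 0.14, 0], 0], [[0.58, 0.19, 0], 0], [[0.73, 0.24, 0], 0], [[0.88, 0.29, 0], 0], [[0.97, 0.325, 0], 0], [[1.0, 0.337, 0], 0]]'

```text
time_s: 2.1
eef_pos: [0.5582, -0.1952, 0.4041]
eef_rot: [-0.0, 0.867, 0.499, -0.0]
wrist_force: [-0.8, -0.2, -0.1]
opening: 0.751
```

Run:
```python
from h import *
import cv2
goto([.563,-.185,.405]); c=get_calibration("wrist");print(c)
im=camera("wrist");cv2.imwrite("pics/w1.png",im)
# predicted pixels
M=rot(c["orientation"])
def px(P):
    v=M.T@(np.array(P)-c["origin"]);r=np.hypot(v[0],v[1]);t=np.arctan2(r,v[2])
    return (c["K"][:2,:2]@(v[:2]/r*t)+c["K"][:2,2]).round(1)
print(px([.563,-.185,.172]),px([.484,-.138,.135]))
```

```text
t 2.1 pos [ 0.5582 -0.1952  0.4041] yaw of tool y -30.14 shift [ 0.045 -0.004 -0.004] F [-0.8 -0.2 -0.1] open 0.751 q6 -0.01
{'K': array([[325.1922621 ,   0.        , 280.90045999],
       [  0.        , 325.1922621 , 211.8910731 ],
       [  0.        ,   0.        ,   1.        ]]), 'origin': array([ 0.59649416, -0.12935449,  0.37442073]), 'orientation': array([ 0.14648495,  0.95449982, -0.25660537, -0.04032292])}
[279.8 213.6] [164.7 198.1]
```

View pics/w1.png

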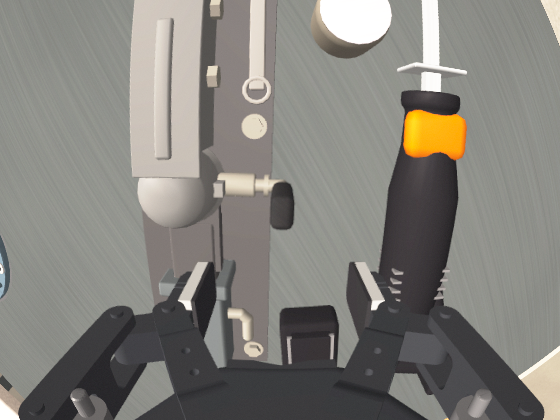

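Wrist view: the handle is the dark block spanning columns 271–294 and rows 183–228. The spanner and tin are clear of it, as is the battery. I'll fit a box model to the block to get its position.

Run:
```python
from h import *
import cv2
from scipy.optimize import least_squares
c=get_calibration("wrist");M=rot(c["orientation"])
im=cv2.imread("pics/w1.png")
m=(im[150:250,262:305].max(2)<62).astype(np.uint8)
n,l,s,_=cv2.connectedComponentsWithStats(m);k=1+s[1:,4].argmax();b=s[k]
bb=np.array([b[0]+262,b[1]+150,b[0]+b[2]+262-1,b[1]+b[3]+150-1]);print("bbox",bb,b[4])
yw=np.radians(-30.2);ux=np.array([np.cos(yw),np.sin(yw),0]);uy=np.array([-ux[1],ux[0],0])
def px(P):
    v=(P-c["origin"])@M;r=np.hypot(v[:,0],v[:,1]);t=np.arctan2(r,v[:,2])
    return v[:,:2]/r[:,None]*t[:,None]*c["K"][0,0]+c["K"][:2,2]
def box(p):
    C=np.array([p[0],p[1],.146]);P=np.array([C+a*.008*ux+b*.012*uy+e*np.array([0,0,.026]) for a in(-1,1) for b in(-1,1) for e in(-1,1)])
    q=px(P);return np.r_[q.min(0),q.max(0)]
r=least_squares(lambda p:box(p)-bb,[.563,-.185]);print(r.x,r.fun)
goto([*r.x,.303])
```

```text
bbox [276 183 293 228] 391
[ 0.56563387 -0.18671829] [-3.92090761 -3.37913579  3.92757847  3.04077923]
t 2.15 pos [ 0.5582 -0.1953  0.4042] yaw of tool y -30.16 shift [0.044 0.009 0.405] F [-0.1  0.2 -0.3] open 0.751 q6 -0.01
```

Emit:
drive_tool --increments '[[[0.044, 0.005, 0], 0], [[0.044, 0.005, 0.08], 0], [[0.044, 0.005, 0.16], 0], [[0.044, 0.005, 0.24], 0], [[0.044, 0.005, 0.31], 0], [[0.044, 0.005, 0.36], 0], [[0.044, 0.005, 0.388], 0], [[0.044, 0.005, 0.388], 0]]'

```text
time_s: 3.15
eef_pos: [0.5641, -0.1874, 0.3074]
eef_rot: [-0.0, 0.867, 0.498, -0.0]
wrist_force: [0.4, -0.4, -0.5]
opening: 0.748
```

Run:
```python
from h import *
import cv2
goto([.5645,-.186,.307])
cv2.imwrite("pics/w2.png",camera("wrist"))
```

```text
t 3.15 pos [ 0.5641 -0.1874  0.3074] yaw of tool y -30.25 shift [ 0.006 -0.001  0.002] F [ 0.4 -0.4 -0.5] open 0.748 q6 0.01
```

View pics/w2.png

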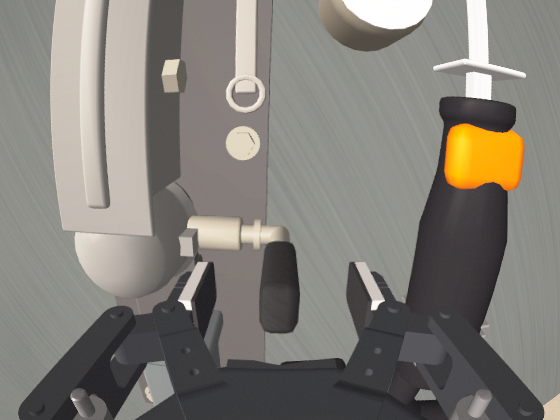

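The handle (centre about (280,288)) sits midway between the pads. Closing, with a small bias outward.

Emit:
drive_tool --increments '[[[0.004, 0.006, 0], 0], [[0.004, 0.006, 0], 0], [[0.004, 0.006, 0], 0], [[0.004, 0.006, 0], 0], [[0.004, 0.006, 0], 0], [[0.004, 0.006, 0], 0], [[0.004, 0.006, 0], 0], [[0.004, 0.006, 0], 0]]' --claw 1

```text
time_s: 4.2
eef_pos: [0.5654, -0.1869, 0.3081]
eef_rot: [-0.001, 0.867, 0.498, -0.0]
wrist_force: [-4.7, 3.1, 6.5]
opening: 0.182
```

Emit:
drive_tool --increments '[[[0, 0.01, 0], 0], [[0, 0.02, 0], 0], [[0, 0.03, 0], 0], [[0, 0.04, 0], 0], [[0, 0.05, 0], 0], [[0, 0.06, 0], 0], [[0, 0.06, 0], 0], [[0, 0.06, 0], 0]]'

```text
time_s: 5.2
eef_pos: [0.5777, -0.1944, 0.308]
eef_rot: [-0.002, 0.867, 0.498, -0.001]
wrist_force: [-11.1, 4.5, 8.8]
opening: 0.181
```

Run:
```python
from h import *
import cv2
goto([.563,-.185,.405]);cv2.imwrite("pics/w3.png",camera("wrist"))
f=get_obs()["wrist_force"];print("pull force",f@[.864,-.504,0])
```

```text
t 5.2 pos [ 0.5777 -0.1944  0.308 ] yaw of tool y -30.32 shift [ 0.003 -0.072 -0.388] F [-11.1   4.5   8.8] open 0.181 q6 0.01
pull force -10.418025962872246
```

View pics/w3.png

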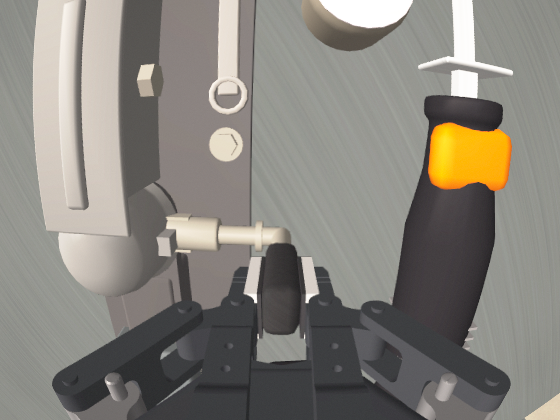

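The view shows the pin drawn out, with the handle still firmly gripped. The force rise suggests 12–14 mm, so I'll pull another 2.5 mm.

Emit:
drive_tool --increments '[[[0, 0.004, 0], 0], [[0, 0.008, 0], 0], [[0, 0.01, 0], 0], [[0, 0.01, 0], 0], [[0, 0.01, 0], 0], [[0, 0.01, 0], 0], [[0, 0.01, 0], 0], [[0, 0.01, 0], 0]]'

```text
time_s: 6.25
eef_pos: [0.5797, -0.1955, 0.308]
eef_rot: [-0.002, 0.867, 0.498, -0.002]
wrist_force: [-11.3, 5.0, 9.6]
opening: 0.18
```

Run:
```python
from h import *
f=get_obs()["wrist_force"];goto([.5,-.1,.3]);print("pull",f@[.864,-.504,0])
for a in np.arcsin(np.array([10,20,35,50,65,80,95,105])/300): print((np.array([300-(300*np.cos(a)-40*np.sin(a)),300*np.sin(a)+40*np.cos(a)-40])/250).round(3))
```

```text
t 6.25 pos [ 0.5797 -0.1955  0.308 ] yaw of tool y -30.32 shift [ 0.169 -0.468  0.034] F [-11.3   5.    9.6] open 0.18 q6 0.01
pull -12.312271179435259
[0.006 0.04 ]
[0.013 0.08 ]
[0.027 0.139]
[0.043 0.198]
[0.063 0.256]
[0.086 0.314]
[0.112 0.372]
[0.132 0.41 ]
```

Emit:
drive_tool --increments '[[[0.003, 0, -0.02], 0], [[0.006, 0, -0.04], 0], [[0.009, 0, -0.06], 0], [[0.013, 0, -0.08], 0], [[0.018, 0, -0.1], 0], [[0.022, 0, -0.12], 0], [[0.027, 0, -0.139], 0], [[0.027, 0, -0.139], 0]]'

```text
time_s: 7.25
eef_pos: [0.5821, -0.189, 0.3391]
eef_rot: [-0.005, 0.867, 0.498, -0.003]
wrist_force: [-10.6, 4.1, -6.5]
opening: 0.183
```

Run:
```python
from h import *
import cv2
f=get_obs()["wrist_force"];goto([.5,-.1,.3]);print("pull",f@[.864,-.504,0])
cv2.imwrite("pics/s2.png",camera("scene"))
```

```text
t 7.25 pos [ 0.5821 -0.189   0.3391] yaw of tool y -30.29 shift [ 0.142 -0.461  0.162] F [-10.6   4.1  -6.5] open 0.183 q6 0.02
pull -11.18236071874099
```

View pics/s2.png

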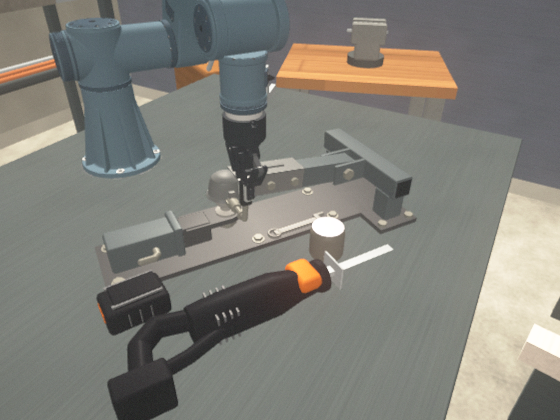

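The dome at (222,184) has risen and the ball neck shows below it. The 6.5 N downward load matches the tongue's weight, so I'll continue up.

Emit:
drive_tool --increments '[[[0.011, 0, -0.04], 0], [[0.022, 0, -0.08], 0], [[0.036, 0, -0.117], 0], [[0.051, 0, -0.155], 0], [[0.067, 0, -0.195], 0], [[0.085, 0, -0.233], 0], [[0.1, 0, -0.262], 0], [[0.105, 0, -0.271], 0]]'

```text
time_s: 8.3
eef_pos: [0.5958, -0.1661, 0.407]
eef_rot: [-0.005, 0.867, 0.498, -0.003]
wrist_force: [-9.3, 6.4, -7.9]
opening: 0.182
```

Emit:
drive_tool --increments '[[[0, 0, 0], 0], [[0, 0, 0], 0], [[0, 0, 0], 0], [[0, 0, 0], 0], [[0, 0, 0], 0], [[0, 0, 0], 0], [[0, 0, 0], 0], [[0, 0, 0], 0]]'

```text
time_s: 9.3
eef_pos: [0.5957, -0.1663, 0.4066]
eef_rot: [-0.005, 0.867, 0.498, -0.003]
wrist_force: [-10.2, 5.6, -6.8]
opening: 0.182
```

Run:
```python
from h import *
import cv2
f=get_obs()["wrist_force"];goto([.5,-.1,.3]);print("pull",f@[.864,-.504,0])
cv2.imwrite("pics/s3.png",np.hstack([camera("scene")[80:380,60:460],camera("wrist")[0:300,0:400]]))
```

```text
t 9.3 pos [ 0.5957 -0.1663  0.4066] yaw of tool y -30.27 shift [ 0.036 -0.46   0.431] F [-10.2   5.6  -6.8] open 0.182 q6 0.06
pull -11.577640829055136
```

View pics/s3.png

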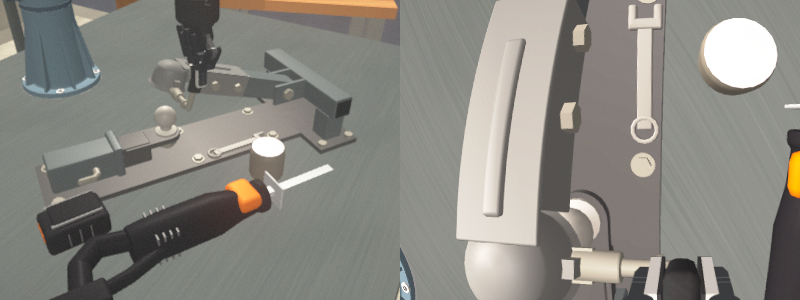

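The coupler is well clear of the bare ball, which shows at (165,118). The TCP rose 99 mm, so the coupler is about 100 mm up, and the bystanders look unmoved. Handing in.

```bash
python3 -c "
from bench import *
print(hand_in()); o=get_obs(); print(o['time_s'],o['eef_pos'],o['wrist_force'])"
```

```text
the job is handed in; nothing more can be done
None
the job is handed in; nothing more can be done
```

The tongue is uncoupled and held up, and the job is handed in. I gripped the latch handle across its flat sides and pulled it out. The spring force rose from about 6 N to 12 N, which points to about 16 mm of pull. I then swung the tongue up on its pivot arc with the latch still pulled, and handed in at about 9.3 s with the grip closed.

- **Height:** the gripper rose 99 mm, so the coupler should be about 100 mm up. I worked this out from the arm's motion and did not measure the coupler itself.
- **Hold:** the handle was still gripped (15.5 mm opening) with about 7 N of tongue weight on it. The arm moved less than 1 mm over the last second before hand-in.
- **Surroundings:** the last picture shows the bare ball well clear of the coupler. The tin, spanner, saw and battery look unmoved by eye; I did not measure them.

No check failed. The only disagreement was partway through the pull: the arm had moved 14 mm but the spring force suggested 11–12 mm. I pulled another 2.5 mm before lifting to be sure.

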